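# Wedge a glued carton tight in its clamping jig

### The arm

A 6-joint arm with a two-finger parallel gripper is mounted at the origin on a cart in front of the work surface, level with it; the furniture and walls round the work are solid. World frame = base frame: x ahead of the robot, y to its left, z up, the work surface at z = 0. Lengths are in m, angles in degrees, forces in N, time in s.
With the tool pointing down it reaches from about 0.3 to 0.75 m from the base axis. Payload 8.5 kg.
Tool frame: the origin (TCP) lies at the very end of the fingers, on their centre line; the grasp point (between the pads) lies 19 mm behind it; z points along the fingers, y is the line along which they close (so a half turn about z gives the same grasp; the last joint's range is limited). The gripper opens to 85 mm and grips with 20 to 120 N. Pads are 22 mm wide; open, the fingers measure 114 mm over their backs; the gripper's body (76 mm by 85 mm) begins 54 mm behind the grasp point. The pads swing forward as they close: fully open they stand 13 mm farther back than shut.
Start: joints at [53.669, 21.807, 74.336, -0, 83.858, -12.336], TCP at [0.224, 0.502, 0.231] pointing down, gripper open.
Joint ranges: [-178.18, 178.18], [-50.72, 133.34], [12.68, 142.11], [-81.47, 261.47], [9.98, 163.14], [-165.26, 165.26]. Speed limits (degrees/s): [136.94, 136.94, 180, 180, 180, 180].

### API

Orientations are given as a 3x3 rotation matrix whose columns are the frame's x, y, z axes.
In Python, from rig import observe, cams, ticket gives the robot as it stands.
- The arm moves only by the tool move_arm, never from a script. Its arguments are lists of equal length, an entry for each row: "jaw": the finger opening in cm, from 0 to 8.54; "dp": the shift along the tool's x, y, z in cm, a list of three; "turn": the turn, a rotation vector about the tool's x, y, z in rad, a list of three. In form: {"jaw": [jaw, ...], "dp": [[tx, ty, tz], ...], "turn": [[wx, wy, wz], ...]}. A call has 1 to 12 rows; each row shifts and turns the commanded pose from where the row before left it, along the tool's axes as they then stand; what a row does not reach is not made up. A row lasts 1/12 s, in which the tool goes at most 41.7 mm and 7.16 degrees, less where a joint would pass 70% of its speed; a pose out of reach is approached as far as the arm can. A call is refused whole if a number of a shift passes 4.17 or a number of a turn 0.125, either way. A call with a gripper value outside its range is refused whole. The fingers move at their own pace and stop on an object; "force" is the grip in N (left out, the last holds). Time passes only in rows, so rows that do not move let the fingers close. It gives the time, the measured TCP pose, the force, the opening and the grip force at its end, in the units of the state.
- observe(): the state, without advancing time (a new reading comes with each control period).
- cams.get_image(name): name is "scene" or "side" or "wrist"; returns (picture, depth): 480x640x3 uint8, red, green, blue; 480x640 float32, m along the optical axis (not along the pixel's ray), 0 where there is no reading.
- cams.calibration(name): a dict with "vertical_fov" (degrees; the focal length in pixels is half the picture's height over the tangent of half this angle, whatever the lens; pixels are square), "cx", "cy" (the principal point, pixels), "view" (4x4, takes a point from world to camera coordinates); the wrist camera has in their place "tool_from_camera" (4x4, takes a point from camera to tool coordinates, whose origin is the TCP and whose axes are the flange's). Camera axes: x right, y up, looking along -z (the intrinsics and any distortion apply to the point x, -y, -z); pixel columns grow to the right and rows downward; lengths in m; the calibration is good to about 2 mm. A picture is of the moment at which its call begins: read the wrist's pose just before it. calibration takes no time and is no camera call.
- ticket.close_job(): hands the job in; it is judged then, once.
Trained networks look in the newest picture that a camera, given by its name, has taken for a name from the list of things; names that differ only in an ending like _2 or _b are one class to them, and where a whole thing is asked for, a point or a joint stands for the part that bears it (a point fixed in the world has none). Each returns a list of dicts, best first, with "p" (0 to 1); they miss things now and then, are a little off and sometimes report something else, mostly with a low value. They report only what shows in the picture. A call takes as long as a camera call. They do not tell look-alikes from the thing itself.
- cams.spot_in(camera, query): "box" ([centre column, centre row, width, height] as shares, 0 to 1, of the picture: columns of its width, rows of its height, round what is visible of it).
- cams.outline_of(camera, query): "mask" (480x640 bool, what is visible of it) and "box" ([centre column, centre row, width, height] as shares, 0 to 1, of the picture: columns of its width, rows of its height, round what is visible of it).
- cams.mark_of(camera, query): "location" ([column, row] as shares, 0 to 1, of the picture: columns of its width, rows of its height: a listed point, or the origin of a listed thing).
The state is a dict: "time_s": time; "q": joint angles; "qvel": joint speeds; "joint_efforts": joint torques, N m; "position": TCP position; "tool_rot": TCP orientation; "ft_force": force on the tool from outside, world axes, zero at the start; "wrist_torque": the same for the moment, N m; "grip_width": finger opening in m; "gripper_force": force on a finger pad.
Only numpy, scipy, OpenCV 4.12 (cv2) and the standard library are available. Lean on these libraries where they do the work, as an engineer would, in place of code of your own. Each camera call takes 0.05 s, during which the arm holds its last target. There are 200 camera calls.

### The job

The carton in the plywood clamping jig stands loose between the fence and the blue sliding jaw. Lay the orange wedge thin end first in the mouth of the slot beside the jaw and let go of it, then tap it in until it locks and the jaw holds the carton tight. Leave the slim grey wedge where it lies and keep the carton standing in the jig.

Things in the scene. Friction and masses are not known exactly. Their poses are not given: they have to be found in the camera images.
- wedge_grip (a point): Loose orange wedge (mm): 120 long, 24 high, 50 wide at the thick end, 10 at the thin end, 90 g. Grip block on top: 32 along x, 20 along y, 24 to 62 above the underside. Point: block's middle, 48 above the underside; fingertips reach 20 below it at most. x to the thin end (tip 70 ahead, thick end, a smooth steel strike plate, 51 behind). Pinch the block along x: in the slot the carton stands 35 beside it.
- slot_mouth (a point): Middle of the slot's mouth (mm), on top of the fixed jig's 12 thick plate. x into the slot, y to jaw and carton, z up. Slot 39 wide, narrowing to 4 over 105; walls 26 high: wooden rail (-y), blue jaw (+y). Plate reaches 95 before the mouth. Wedge laid with its grip point at x = -32, in line, lies loose; pushed on, it shifts the jaw from x = 18 and locks near x = 30, thick end 20 outside.
- jaw (a joint): Blue sliding jaw, 105 mm long, 26 mm high, between slot and carton: 0 to 0.0015 m at the start (loose), grows towards the carton; at about 0.004 the carton is pressed on the fence. 0.8 N friction, no spring; the jammed wedge holds it. A push of 12 to 20 N on the wedge's thick end, at half its height, locks it well.
- carton: Dark filled carton, 78 (x) by 117 (y) by 58 mm high, 135 g, standing loose on the jig's plate between the blue jaw and the wooden fence (40 mm high, 82 mm from the open jaw). Origin: middle of its underside.
- spare: Slim grey wedge, 28 mm wide at the thick end, otherwise as long and high as the orange one, with the same grip block: too thin for this job, leave it alone. Origin: middle of its underside, x towards its thin end.
Not all that is in view belongs to the job. Of the things shaped like the part that bears wedge_grip, the orange one is meant. There is more than one size of the carton; the one meant has the size given above.

How it is judged:
By the outcome, as a careful person would: the job done as asked, in the order asked, and still so for the second after the job is handed in, with the robot touching nothing.
It also fails if it takes over 54 s, if anything falls off the work surface, if the arm or the gripper's body presses on something with over 40 N, if the wrist force passes 120 N, or if a joint passes its speed limit or range.

## Working session

There is one attempt and no reset: what is moved stays moved. The work goes in short steps, Python scripts to look and compute and a tool call to move; the robot and the scene stay as the last step left them, time stands still between calls to the robot, and variables do not carry over. Pictures are saved under pics/ and viewed, at most 10 in all, crops included, and the job is handed in when it is done.

Besides the shell and the picture viewer there is one more tool, called as name(argument=value, ...) on one line, values as JSON. move_arm: Moves the arm, as the interface text tells. Its arguments: {"type":"object","properties":{"jaw":{"type":"array","items":{"type":"number"}},"dp":{"type":"array","items":{"type":"array","items":{"type":"number"}}},"turn":{"type":"array","items":{"type":"array","items":{"type":"number"}}},"force":{"type":"number"}},"required":["jaw","dp","turn"]}

```bash
mkdir -p pics; ls
cat > h.py <<'E'
import numpy as np, cv2
from rig import observe, cams, ticket
def K(n):
    c=cams.calibration(n); f=240/np.tan(np.radians(c["vertical_fov"]/2)); return c,f
def T(n,st=None):
    c,f=K(n)
    if n!="wrist": return np.linalg.inv(np.array(c["view"]))
    st=st or observe(); M=np.eye(4); M[:3,:3]=np.array(st["tool_rot"]); M[:3,3]=st["position"]
    return M@np.array(c["tool_from_camera"])
def pts(n,d,u,v,M,z=None):
    c,f=K(n); x=(u-c["cx"])/f; y=(v-c["cy"])/f
    ray=np.stack([x,-y,-np.ones_like(x)],-1)
    if z is None: return (ray*d[...,None])@M[:3,:3].T+M[:3,3]
    r=ray@M[:3,:3].T; return M[:3,3]+r*((z-M[2,3])/r[...,2])[...,None]
E
python3 - <<'E'
from h import *
for n in ["scene","side"]:
    im,d=cams.get_image(n); cv2.imwrite(f"pics/{n}0.png",im[:,:,::-1]); np.save(f"{n}0d.npy",d)
    print(cams.calibration(n))
    for q in ["wedge_grip","slot_mouth","carton","spare","jaw"]:
        try: print(n,q,[(round(r["p"],2),np.round(np.array(r["location"])*[640,480],1).tolist()) for r in cams.mark_of(n,q)][:4])
        except Exception as e: print(q,e)
print(cams.calibration("wrist"),observe())
E
```

```text
pics
{'vertical_fov': 57.07438532755924, 'cx': 328.9075897593378, 'cy': 235.70387094724146, 'view': array([[ 0.59397603, -0.80430059,  0.01711826, -0.27287297],
       [ 0.39844711,  0.31260535,  0.86227478, -0.25749138],
       [-0.69887938, -0.50534983,  0.50615133, -0.57567292],
       [ 0.        ,  0.        ,  0.        ,  1.        ]])}
scene wedge_grip [(0.89, [214.3, 212.8]), (0.59, [248.2, 238.1])]
scene slot_mouth [(0.76, [390.7, 247.1])]
scene carton [(0.85, [304.7, 287.5]), (0.66, [363.2, 229.1])]
scene spare [(0.61, [457.6, 312.9])]
jaw it knows: carton, slot_mouth, spare, wedge_grip
{'vertical_fov': 53.97336757326674, 'cx': 321.7540732345339, 'cy': 233.61920717533232, 'view': array([[ 0.89331142, -0.44943644, -0.00126229, -0.43818977],
       [ 0.22398745,  0.44276474,  0.86821023, -0.17919655],
       [-0.38964642, -0.77586485,  0.49619492, -0.71675679],
       [ 0.        ,  0.        ,  0.        ,  1.        ]])}
side wedge_grip [(0.89, [242.6, 190.3]), (0.83, [248.0, 219.9])]
side slot_mouth [(0.67, [385.0, 260.2]), (0.41, [243.4, 192.5])]
side carton [(0.97, [275
[... 677 characters left out ...]
 8.38573419e+01, -1.23349168e+01]), 'qvel': array([ 0.00373247, -0.05333605,  0.01357867, -0.1020647 ,  0.06415812,
       -0.00375313]), 'joint_efforts': array([-1.75552108e-03, -4.48034620e+01, -2.31333840e+01, -2.08943234e-04,
        8.37560419e-04,  1.78143546e-05]), 'position': array([0.22364293, 0.50244315, 0.2313047 ]), 'tool_rot': array([[-9.13579812e-01,  4.06659472e-01, -1.23302926e-05],
       [ 4.06659472e-01,  9.13579811e-01, -4.43207333e-05],
       [-6.75873960e-06, -4.55047575e-05, -9.99999999e-01]]), 'ft_force': array([0.20003028, 0.25635166, 0.97229433]), 'wrist_torque': array([ 0.04981701,  0.02984356, -0.01600738]), 'gripper_force': 0.0, 'grip_width': 0.0851312346099829}
```

View pics/scene0.png

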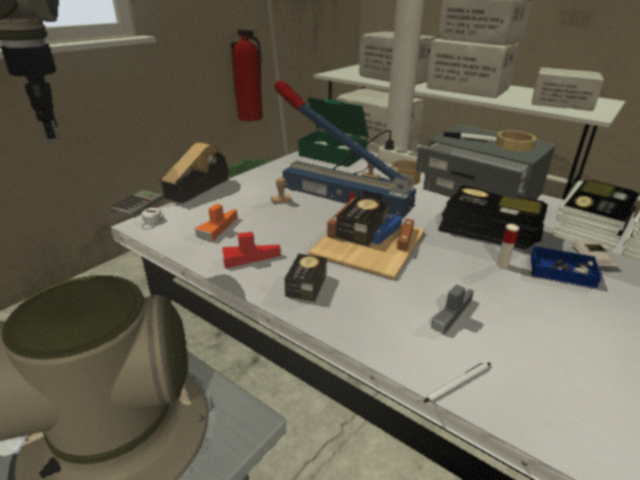

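View pics/side0.png

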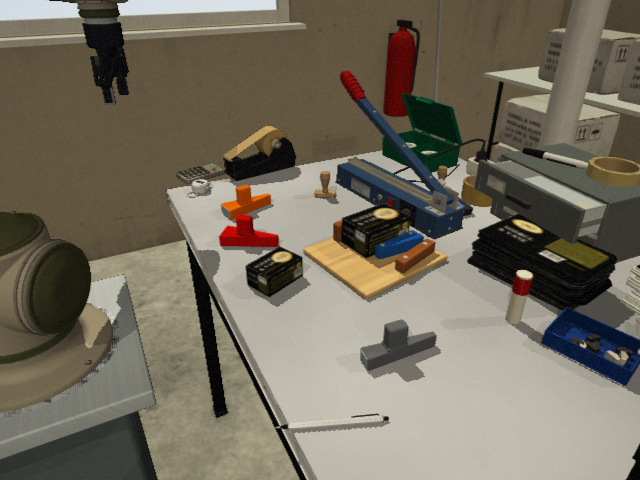

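The orange wedge is at scene (215,220) / side (245,200), with a red look-alike below it. The jig has its slot between the blue jaw and the brown rail, side (385–430,255), and the mouth faces the robot side.

Run:
```python
from h import *
marks={"scene":{"g":(214.3,212.8),"m":(390.7,247.1),"c":(363.2,229.1)},"side":{"g":(242.6,190.3),"m":(385,260.2),"c":(372.7,244.9)}}
zz={"g":.048,"m":.012,"c":.012}
for k in "gmc":
    A=[];B=[]
    for n in marks:
        M=T(n);u,v=map(np.array,marks[n][k]); p=pts(n,None,u,v,M,zz[k]); print(n,k,p.round(4))
        d=p-M[:3,3];d/=np.linalg.norm(d);P=np.eye(3)-np.outer(d,d);A.append(P);B.append(P@M[:3,3])
    print("tri",np.linalg.solve(sum(A),sum(B)).round(4))
U,V=np.meshgrid(np.arange(640.),np.arange(480.))
G={}
# top-view orthographic map, merged clouds
W=np.zeros((600,800,3),np.uint8); Z=np.full((600,800),-1.)
for n in ["scene","side"]:
    im=cv2.imread(f"pics/{n}0.png");d=np.load(f"{n}0d.npy");M=T(n);p=pts(n,d,U,V,M)
    hsv=cv2.cvtColor(im,cv2.COLOR_BGR2HSV)
    ok=(d>0)&(p[...,2]>-.01)&(p[...,2]<.12)
    mo=ok&(hsv[...,0]>7)&(hsv[...,0]<16)&(hsv[...,1]>190)&(hsv[...,2]>120)&(p[...,0]<.6)&(p[...,2]>.004)
    g={"scene":(214,213),"side":(243,190)}[n]
    mo&=(np.hypot(U-g[0],V-g[1])<45)
    q=p[mo]; print(n,len(q),q.min(0).round(3),q.max(0).round(3),np.median(q,0).round(3)); r=cv2.minAreaRect((q[:,:2]*1000).astype(np.float32)); print(r)
    t=q[q[:,2]>.055]; print("top",len(t),t.mean(0).round(4),cv2.minAreaRect((t[:,:2]*1000).astype(np.float32)))
    hj=ok&(hsv[...,0]>100)&(hsv[...,0]<125)&(hsv[...,1]>150)&(np.hypot(U-(400 if n=="side" else 388),V-(243 if n=="side" else 229))<35)&(p[...,2]>.03)&(p[...,2]<.043)
    q=p[hj]; print("jaw",len(q),q.mean(0).round(4),cv2.minAreaRect((q[:,:2]*1000).astype(np.float32)))
    # image: x right .25..0.75 , y up; 1.25mm/px... crop
    for a,b,z in zip(((p[...,0]-.05)*1000)[ok],((.55-p[...,1])*1000)[ok],zip(p[...,2][ok],im[ok])):
        a=int(a);b=int(b)
        if 0<=a<800 and 0<=b<600 and z[0]>Z[b,a]: Z[b,a]=z[0];W[b,a]=z[1]
cv2.imwrite("pics/top.png",cv2.dilate(W,np.ones((2,2))))
```

```text
scene g [0.4328 0.3072 0.048 ]
side g [0.4416 0.318  0.048 ]
tri [0.4406 0.3169 0.0452]
scene m [ 0.6048 -0.0598  0.012 ]
side m [ 0.6067 -0.0422  0.012 ]
tri [ 0.5883 -0.0673  0.0275]
scene c [0.635  0.0305 0.012 ]
side c [0.616  0.0174 0.012 ]
tri [0.6171 0.0187 0.0176]
scene 157 [0.393 0.282 0.021] [0.494 0.32  0.063] [0.419 0.305 0.025]
((444.33465576171875, 305.2998046875), (101.82172393798828, 36.4051399230957), 6.50310754776001)
top 29 [0.4335 0.3047 0.0606] ((435.1773986816406, 305.16607666015625), (21.771848678588867, 8.006254196166992), 4.971874713897705)
jaw 41 [ 0.6704 -0.0284  0.0375] ((660.15625, -27.14105987548828), (10.87730598449707, 65.12666320800781), 89.75094604492188)
side 725 [0.389 0.273 0.004] [0.508 0.327 0.063] [0.438 0.301 0.024]
((444.850341796875, 315.1585998535156), (120.99180603027344, 48.11954116821289), 19.264732360839844)
top 70 [0.4374 0.3049 0.0599] ((438.19329833984375, 307.4533996582031), (28.368694305419922, 19.985942840576172), 9.893654823303223)
jaw 410 [ 0.649  -0.0264  0.036 ] ((675.1060180664062, -17.79157257080078), (159.03720092773438, 45.73596954345703), 18.2973575592041)
```

View pics/top.png

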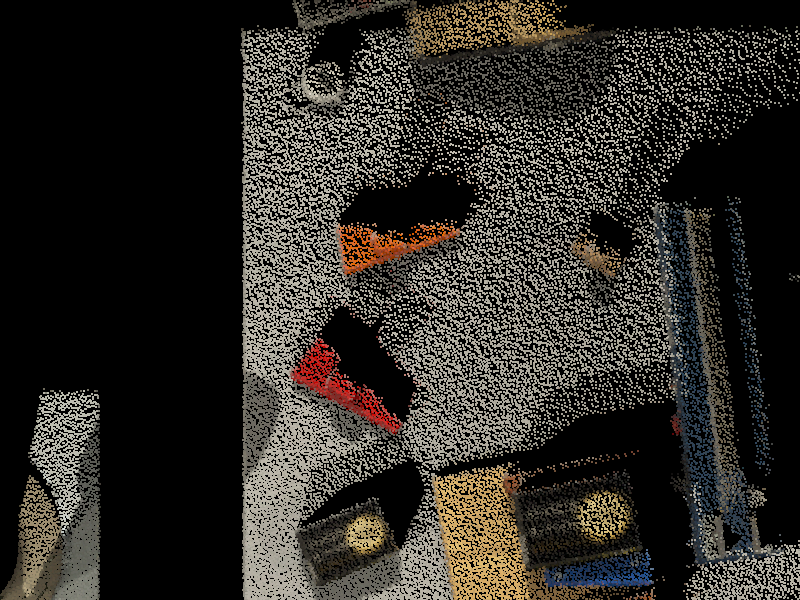

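The top view shows the wedge heading about +10° with its thin end towards +x, and the jig yawed about +7°. I'll move over the wedge for a wrist look.

move_arm(jaw=[8.5, 8.5, 8.5, 8.5, 8.5, 8.5, 8.5, 8.5, 8.5, 8.5], dp=[[-3.1, -1.1, 0.33], [-3.1, -1.1, 0.33], [-3.1, -1.1, 0.33], [-3.1, -1.1, 0.33], [-3.1, -1.1, 0.33], [-3.1, -1.1, 0.33], [-3.1, -1.1, 0.33], [-3.1, -1.1, 0.33], [-3.1, -0.9, 0.33], [0, 0, 0]], turn=[[0, 0, 0], [0, 0, 0], [0, 0, 0], [0, 0, 0], [0, 0, 0], [0, 0, 0], [0, 0, 0], [0, 0, 0], [0, 0, 0], [0, 0, 0]])

```text
time_s: 1.33
position: [0.4426, 0.2971, 0.2009]
tool_rot: [[-0.912, 0.411, 0.0], [0.411, 0.912, -0.001], [-0.001, -0.001, -1.0]]
ft_force: [-0.5, -0.4, -1.1]
grip_width: 0.0852
gripper_force: 0.0
```

move_arm(jaw=[8.5, 8.5, 8.5, 8.5, 8.5, 8.5, 8.5, 8.5, 8.5, 8.5], dp=[[0, 0, 0], [0, 0, 0], [0, 0, 0], [0, 0, 0], [0, 0, 0], [0, 0, 0], [0, 0, 0], [0, 0, 0], [0, 0, 0], [0, 0, 0]], turn=[[0, 0, 0.122], [0, 0, 0.122], [0, 0, 0.122], [0, 0, 0.122], [0, 0, 0.122], [0, 0, 0.122], [0, 0, 0.122], [0, 0, 0.122], [0, 0, 0], [0, 0, 0]])

```text
time_s: 2.17
position: [0.4389, 0.3006, 0.2017]
tool_rot: [[-0.179, 0.984, 0.0], [0.984, 0.179, 0.0], [0.0, 0.0, -1.0]]
ft_force: [0.3, -1.1, -0.1]
grip_width: 0.0853
gripper_force: 0.0
```

```bash
cat >> h.py <<'E'
def snap(tag):
    st=observe(); im,d=cams.get_image("wrist"); cv2.imwrite(f"pics/{tag}.png",im[:,:,::-1]); M=T("wrist",st)
    np.savez(tag+".npz",d=d,M=M,im=im); return st,im,d,M
U,V=np.meshgrid(np.arange(640.),np.arange(480.))
E
python3 - <<'E'
from h import *
st,im,d,M=snap("w1")
print(st["position"],st["tool_rot"],st["q"],st["time_s"])
p=pts("wrist",d,U,V,M)
for r in cams.mark_of("wrist","wedge_grip"):
    u,v=np.array(r["location"])*[640,480]; print(r["p"],u,v,pts("wrist",None,np.array(u),np.array(v),M,.048))
hsv=cv2.cvtColor(im,cv2.COLOR_RGB2HSV)
m=(hsv[...,0]>6)&(hsv[...,0]<17)&(hsv[...,1]>180)&(hsv[...,2]>100)&(d>0)
for a,b in [(.018,.03),(.055,.07)]:
    q=p[m&(p[...,2]>a)&(p[...,2]<b)]; q=q[np.hypot(*(q[:,:2]-[.44,.305]).T)<.1]; print(len(q),q.mean(0),cv2.minAreaRect((q[:,:2]*1000).astype(np.float32)))
E
```

```text
[0.43890182 0.30057214 0.20168774] [[-1.78932913e-01  9.83861277e-01  3.69790526e-06]
 [ 9.83861276e-01  1.78932913e-01  4.54111464e-05]
 [ 4.40165915e-05  1.17637745e-05 -9.99999999e-01]] [2.16423943e+01 2.13688362e+01 8.01698747e+01 2.38858703e-03
 7.84601326e+01 1.13343053e+01] 2.1667
0.97 323.904 211.392 [0.4429327  0.31027307 0.048     ]
0.93 252.416 344.688 [0.39630327 0.1587878  0.048     ]
2214 [0.43540544 0.31229134 0.02385193] ((450.38177490234375, 311.80755615234375), (118.07394409179688, 47.839569091796875), 10.575531959533691)
536 [0.43941898 0.30951508 0.06074349] ((440.22784423828125, 309.75030517578125), (31.70659065246582, 19.249126434326172), 10.53397274017334)
```

View pics/w1.png

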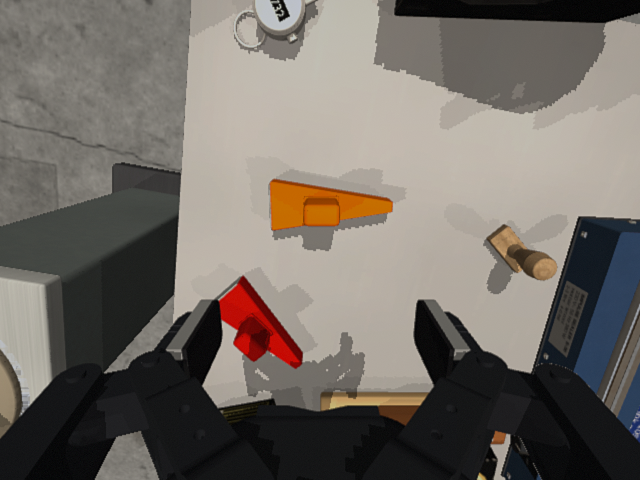

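The orange wedge lies at wrist-image (325,208), with the block at (0.4405, 0.3097) and yaw 10.5°. The tool is already aligned, so I'll descend and grip.

move_arm(jaw=[8.5, 8.5, 8.5, 8.5, 8.5, 8.5, 8.5, 8.5], dp=[[0.44, 0.16, 2.0], [0.43, 0.16, 3.0], [0, 0, 3.0], [0, 0, 3.0], [0, 0, 3.0], [0, 0, 3.05], [0, 0, 0], [0, 0, 0]], turn=[[0, 0, 0], [0, 0, 0], [0, 0, 0], [0, 0, 0], [0, 0, 0], [0, 0, 0], [0, 0, 0], [0, 0, 0]])

```text
time_s: 2.93
position: [0.4404, 0.3094, 0.0308]
tool_rot: [[-0.177, 0.984, -0.002], [0.984, 0.177, -0.001], [-0.001, -0.002, -1.0]]
ft_force: [0.5, -0.2, 0.9]
grip_width: 0.0847
gripper_force: 0.0
```

move_arm(jaw=[2.5, 2.5, 2.5, 2.5, 2.5, 2.5, 2.5, 2.5, 2.5, 2.5], dp=[[0, 0, 0], [0, 0, 0], [0, 0, 0], [0, 0, 0], [0, 0, 0], [0, 0, 0], [0, 0, 0], [0, 0, 0], [0, 0, 0], [0, 0, 0]], turn=[[0, 0, 0], [0, 0, 0], [0, 0, 0], [0, 0, 0], [0, 0, 0], [0, 0, 0], [0, 0, 0], [0, 0, 0], [0, 0, 0], [0, 0, 0]], force=40)

```text
time_s: 3.77
position: [0.4412, 0.3097, 0.0322]
tool_rot: [[-0.175, 0.985, 0.002], [0.985, 0.175, 0.001], [0.0, 0.002, -1.0]]
ft_force: [-0.6, 0.1, 7.5]
grip_width: 0.0315
gripper_force: 41.0
```

Run:
```python
from h import *
for n in ["scene","side"]:
    d=np.load(f"{n}0d.npy");p=pts(n,d,U,V,T(n))
    m=(d>0)&(p[...,2]>.11)&(p[...,2]<.6)&(p[...,0]>.3)&(p[...,0]<.95)&(p[...,1]>-.4)&(p[...,1]<.5)
    q=p[m]
    for z in np.arange(.1,.6,.05):
        s=q[(q[:,2]>=z)&(q[:,2]<z+.05)]
        if len(s): print(n,round(z,2),len(s),s.min(0).round(2),s.max(0).round(2))
```

```text
scene 0.1 2519 [ 0.75 -0.24  0.11] [0.95 0.17 0.15]
scene 0.15 485 [ 0.74 -0.24  0.15] [0.95 0.27 0.2 ]
scene 0.2 393 [0.73 0.24 0.2 ] [0.77 0.36 0.25]
scene 0.25 258 [0.73 0.31 0.25] [0.76 0.39 0.29]
side 0.1 3889 [ 0.76 -0.24  0.11] [0.95 0.16 0.15]
side 0.15 556 [ 0.74 -0.24  0.15] [0.95 0.27 0.2 ]
side 0.2 439 [0.73 0.24 0.2 ] [0.77 0.36 0.25]
side 0.25 264 [0.73 0.31 0.25] [0.76 0.39 0.28]
```

move_arm(jaw=[2.5, 2.5, 2.5, 2.5, 2.5, 2.5], dp=[[0, 0, -2.5], [0, 0, -3.5], [0, 0, -3.5], [0, 0, -3.5], [0, 0, -3.5], [0, 0, -1.5]], turn=[[0, 0, 0], [0, 0, 0], [0, 0, 0], [0, 0, 0], [0, 0, 0], [0, 0, 0]])

```text
time_s: 4.27
position: [0.4415, 0.3099, 0.216]
tool_rot: [[-0.175, 0.984, 0.006], [0.985, 0.175, 0.003], [0.001, 0.007, -1.0]]
ft_force: [0.8, -0.4, -0.2]
grip_width: 0.032
gripper_force: 40.0
```

move_arm(jaw=[2.5, 2.5, 2.5, 2.5, 2.5, 2.5, 2.5, 2.5, 2.5, 2.5, 2.5, 2.5], dp=[[-3.0, 0.5, 0], [-3.8, 0.5, 0], [-3.8, 0.5, 0], [-3.8, 0.5, 0], [-3.8, 0.5, 0], [-3.8, 0.5, 0], [-3.8, 0.5, 0], [-3.8, 0.5, 0], [-3.8, 0.5, 0], [-3.8, 0.5, 0], [-3.8, 0.5, 0], [-3.0, 0.5, 0]], turn=[[0, 0, 0], [0, 0, 0], [0, 0, 0], [0, 0, 0], [0, 0, 0], [0, 0, 0], [0, 0, 0], [0, 0, 0], [0, 0, 0], [0, 0, 0], [0, 0, 0], [0, 0, 0]])

```text
time_s: 5.27
position: [0.577, -0.116, 0.2111]
tool_rot: [[-0.174, 0.985, -0.0], [0.985, 0.174, -0.0], [-0.0, -0.0, -1.0]]
ft_force: [0.4, 0.6, -1.5]
grip_width: 0.0312
gripper_force: 40.0
```

move_arm(jaw=[2.5, 2.5, 2.5], dp=[[0, 0, 0], [0, 0, 0], [0, 0, 0]], turn=[[0, 0, 0], [0, 0, 0], [0, 0, 0]])

```text
time_s: 5.52
position: [0.5765, -0.1128, 0.211]
tool_rot: [[-0.175, 0.985, -0.001], [0.985, 0.175, 0.001], [0.001, -0.001, -1.0]]
ft_force: [-0.7, -0.5, -0.6]
grip_width: 0.0315
gripper_force: 40.0
```

Run:
```python
from h import *
st,im,d,M=snap("w2")
print(st["position"],st["tool_rot"],st["q"],st["time_s"])
p=pts("wrist",d,U,V,M)
for r in cams.mark_of("wrist","slot_mouth")+cams.mark_of("wrist","carton"):
    u,v=np.array(r["location"])*[640,480]; print(r["p"],u,v,pts("wrist",None,np.array(u),np.array(v),M,.012))
```

```text
[ 0.57649146 -0.11275838  0.21099878] [[-1.75081158e-01  9.84553800e-01 -6.34543423e-04]
 [ 9.84553804e-01  1.75081497e-01  5.25298879e-04]
 [ 6.28281820e-04 -5.32772205e-04 -9.99999661e-01]] [-2.26118226e+01  2.64300361e+01  7.01572820e+01  1.38957137e-02
  8.34578161e+01 -3.26968039e+01] 5.5167
0.97 353.408 160.992 [ 0.60277286 -0.05742819  0.012     ]
0.69 152.576 53.903999999999996 [0.40293548 0.00386202 0.012     ]
0.57 398.912 69.6 [0.62704867 0.03053553 0.012     ]
```

View pics/w2.png

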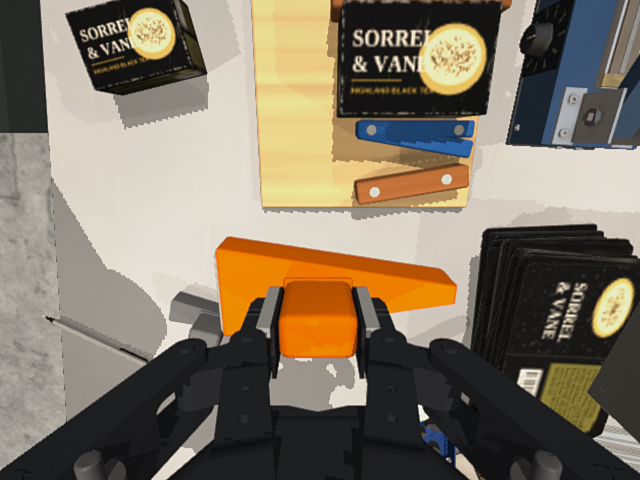

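The slot tapers between the jaw edge (357,140)–(472,155) and the rail edge (356,182)–(467,165), and the wedge is held straight. I'll fit the edges using depth.

Run:
```python
from h import *
z=np.load("w2.npz");d,M,im=z["d"],z["M"],z["im"]
p=pts("wrist",d,U,V,M); hsv=cv2.cvtColor(im,cv2.COLOR_RGB2HSV); H,S,X=hsv[...,0],hsv[...,1],hsv[...,2]
top=(d>0)&(p[...,2]>.034)&(p[...,2]<.042)
roi=(U>345)&(U<485)&(V>112)&(V<212)
jaw=top&roi&(H>95)&(H<130)&(S>120)&(V<158); rail=top&roi&(V>155)&(H<20)
L={}
def rows(mask,side):
    o=[]
    for u in range(364,466):
        v=np.where(mask[:,u])[0]
        if len(v)>3: o.append((u,v.max() if side=="hi" else v.min()))
    return np.array(o,float)
for nm,m,s in (("jaw_slot",jaw,"hi"),("jaw_carton",jaw,"lo"),("rail_slot",rail,"lo"),("rail_out",rail,"hi")):
    o=rows(m,s); o[:,1]+=.5 if s=="hi" else -.5
    q=pts("wrist",None,o[:,0],o[:,1],M,.038)
    vx,vy,x0,y0=cv2.fitLine((q[:,:2]).astype(np.float32),cv2.DIST_HUBER,0,.0005,.0005).ravel(); vx,vy=(vx,vy) if vx>0 else (-vx,-vy)
    L[nm]=(vx,vy,x0,y0); print(nm,len(o),np.degrees(np.arctan2(vy,vx)).round(2),x0,y0)
for nm,m in (("jaw",jaw),("rail",rail)):
    q=p[m]; r=cv2.minAreaRect((q[:,:2]*1000).astype(np.float32)); print(nm,len(q),q[:,2].mean(),r,cv2.boxPoints(r).round(1).tolist())
# plate edges: wooden plate bottom (outer) edge & left edge
pl=(d>0)&(p[...,2]>.006)&(p[...,2]<.017)&(U>240)&(U<480)&(V<215)&(S>60)&(H>10)&(H<30)
q=p[pl];print("plate z",np.median(q[:,2]))
o=[(u,np.where(pl[:,u])[0].max()+.5) for u in range(275,460) if pl[:,u].sum()>3]; o=np.array(o,float)
e=pts("wrist",None,o[:,0],o[:,1],M,.012);f=cv2.fitLine(e[:,:2].astype(np.float32),cv2.DIST_HUBER,0,.0005,.0005).ravel();print("plate front edge",np.degrees(np.arctan2(f[1],f[0])),f)
o=[(np.where(pl[v])[0].min()-.5,v) for v in range(10,195)]; o=np.array(o,float)
e=pts("wrist",None,o[:,0],o[:,1],M,.012);f=cv2.fitLine(e[:,:2].astype(np.float32),cv2.DIST_HUBER,0,.0005,.0005).ravel();print("plate left edge",np.degrees(np.arctan2(f[1],f[0])),f)
# wedge as held: block & body
for a,b in ((.16,.215),(.215,.26)):
  m=(d>0)&(H>6)&(H<17)&(S>180)&(p[...,2]>a)&(p[...,2]<b)&(V>225)
  q=p[m];print("wedge",a,len(q),np.percentile(q[:,2],[5,50,95]).round(4),cv2.minAreaRect((q[:,:2]*1000).astype(np.float32)))
```

```text
jaw_slot 102 0.58 0.6522572 -0.0349038
jaw_carton 102 10.08 0.6382442 -0.013300743
rail_slot 102 19.34 0.65786815 -0.056643315
rail_out 102 19.54 0.66325754 -0.07666899
jaw 2905 0.03782132766632068 ((650.4712524414062, -26.870981216430664), (104.9799575805664, 30.508649826049805), 9.904070854187012) [[596.0999755859375, -20.899999618530273], [601.4000244140625, -50.900001525878906], [704.7999877929688, -32.900001525878906], [699.5999755859375, -2.799999952316284]]
rail 2289 0.03577346937197398 ((659.54931640625, -67.51976776123047), (105.81404113769531, 21.880481719970703), 19.425899505615234) [[606.0, -74.80000305175781], [613.2999877929688, -95.4000015258789], [713.0999755859375, -60.20000076293945], [705.7999877929688, -39.599998474121094]]
plate z 0.01195275141022123
plate front edge 10.091069 [ 0.9845305   0.17521328  0.6187462  -0.10148184]
plate left edge -79.961174 [ 0.17431547 -0.98468983  0.50065064 -0.0222565 ]
wedge 0.16 6521 [0.1846 0.2016 0.2097] ((586.4342041015625, -111.46551513671875), (118.6580581665039, 48.92781448364258), 9.688671112060547)
wedge 0.215 4934 [0.2184 0.2393 0.2413] ((576.1585083007812, -112.49564361572266), (58.62946319580078, 21.667598724365234), 8.324880599975586)
```

The slot axis yaw is 10.0°, matching the tool. The mouth is at about (0.603, −0.055), so the laying pose for the TCP is (0.571, −0.061) at z ≈ 0.044.

move_arm(jaw=[2.5, 2.5, 2.5, 2.5, 2.5, 2.5, 2.5, 2.5, 2.5], dp=[[2.0, 0.2, 0], [3.2, 0.2, 0], [0, 0, 2.5], [0, 0, 3.5], [0, 0, 3.5], [0, 0, 3.0], [0, 0, 2.5], [0, 0, 1.0], [0, 0, 0]], turn=[[0, 0, 0], [0, 0, 0], [0, 0, 0], [0, 0, 0], [0, 0, 0], [0, 0, 0], [0, 0, 0], [0, 0, 0], [0, 0, 0]])

```text
time_s: 6.42
position: [0.5707, -0.0604, 0.0495]
tool_rot: [[-0.176, 0.984, -0.004], [0.984, 0.176, 0.001], [0.002, -0.003, -1.0]]
ft_force: [-0.8, 1.2, -0.3]
grip_width: 0.0311
gripper_force: 40.0
```

move_arm(jaw=[2.5, 2.5], dp=[[0, 0, 0], [0, 0, 0]], turn=[[0, 0, 0], [0, 0, 0]])

```text
time_s: 6.58
position: [0.5726, -0.0613, 0.0529]
tool_rot: [[-0.175, 0.984, 0.003], [0.984, 0.175, -0.001], [-0.001, 0.003, -1.0]]
ft_force: [0.6, -0.2, -1.1]
grip_width: 0.0313
gripper_force: 40.0
```

move_arm(jaw=[2.5, 2.5, 2.5], dp=[[0, 0, 0.45], [0, 0, 0.2], [0, 0, 0]], turn=[[0, 0, 0], [0, 0, 0], [0, 0, 0]])

```text
time_s: 6.83
position: [0.5717, -0.0613, 0.0448]
tool_rot: [[-0.175, 0.985, 0.0], [0.985, 0.175, -0.0], [-0.0, 0.0, -1.0]]
ft_force: [-0.7, 0.1, -0.8]
grip_width: 0.0315
gripper_force: 40.0
```

move_arm(jaw=[2.5, 2.5, 6.0, 6.0, 6.0, 6.0, 6.0, 6.0], dp=[[0, 0, 0.13], [0, 0, 0], [0, 0, 0], [0, 0, 0], [0, 0, 0], [0, 0, 0], [0, 0, 0], [0, 0, 0]], turn=[[0, 0, 0], [0, 0, 0], [0, 0, 0], [0, 0, 0], [0, 0, 0], [0, 0, 0], [0, 0, 0], [0, 0, 0]])

```text
time_s: 7.5
position: [0.5717, -0.0613, 0.0432]
tool_rot: [[-0.175, 0.985, -0.0], [0.985, 0.175, 0.0], [0.0, -0.0, -1.0]]
ft_force: [-0.0, -0.6, -0.0]
grip_width: 0.06
gripper_force: 0.0
```

move_arm(jaw=[6.0, 6.0, 6.0, 6.0, 6.0, 6.0], dp=[[0, 0, -2], [0, 0, -4], [0, 0, -4], [0, 0, -4], [0, 0, -2.5], [0, 0, 0]], turn=[[0, 0, 0], [0, 0, 0], [0, 0, 0], [0, 0, 0], [0, 0, 0], [0, 0, 0]])

```text
time_s: 8.0
position: [0.5735, -0.0618, 0.2143]
tool_rot: [[-0.175, 0.984, 0.01], [0.985, 0.175, -0.003], [-0.005, 0.009, -1.0]]
ft_force: [0.5, 0.3, -0.1]
grip_width: 0.0602
gripper_force: 0.0
```

move_arm(jaw=[0, 0, 0, 0, 0, 0, 0], dp=[[0, -2, 0], [0, -3.1, 0], [0, -3.0, 0], [0, -2, 0], [0, 0, 0], [0, 0, 0], [0, 0, 0]], turn=[[0, 0, 0], [0, 0, 0], [0, 0, 0], [0, 0, 0], [0, 0, 0], [0, 0, 0], [0, 0, 0]])

```text
time_s: 8.58
position: [0.4727, -0.0791, 0.2081]
tool_rot: [[-0.175, 0.985, 0.0], [0.985, 0.175, 0.0], [0.0, 0.0, -1.0]]
ft_force: [0.4, 0.6, -0.4]
grip_width: -0.0
gripper_force: 0.0
```

```bash
cat > wm.py <<'E'
from h import *
import sys
st,im,d,M=snap(sys.argv[1])
print(st["position"],st["grip_width"],st["time_s"])
p=pts("wrist",d,U,V,M); hsv=cv2.cvtColor(im,cv2.COLOR_RGB2HSV); H,S=hsv[...,0],hsv[...,1]
ex=np.array([.9848,.1736]);ey=np.array([-.1736,.9848])
m=(d>0)&(H>6)&(H<17)&(S>180)&(p[...,2]>.03)&(p[...,2]<.09)
for a,b in ((.030,.042),(.066,.08)):
  q=p[m&(p[...,2]>a)&(p[...,2]<b)]
  if len(q)<30: continue
  st_=np.c_[q[:,:2]@ex-.584,q[:,:2]@ey+.159]*1000
  print(a,len(q),"slot frame min/max",np.percentile(st_,[.5,99.5],axis=0).round(1).tolist(),cv2.minAreaRect(st_.astype(np.float32)))
E
python3 wm.py w3
```

```text
[ 0.47274358 -0.0790613   0.20812056] -4.331839899770488e-05 8.5833
0.03 2210 slot frame min/max [[-80.7, -37.8], [103.8, 131.2]] ((-11.153575897216797, 9.451751708984375), (147.92543029785156, 203.63055419921875), 42.510189056396484)
0.066 356 slot frame min/max [[-48.0, -10.0], [-16.5, 9.0]] ((-32.02988052368164, -0.43973827362060547), (32.21427917480469, 19.168962478637695), 0.8233101963996887)
```

View pics/w3.png

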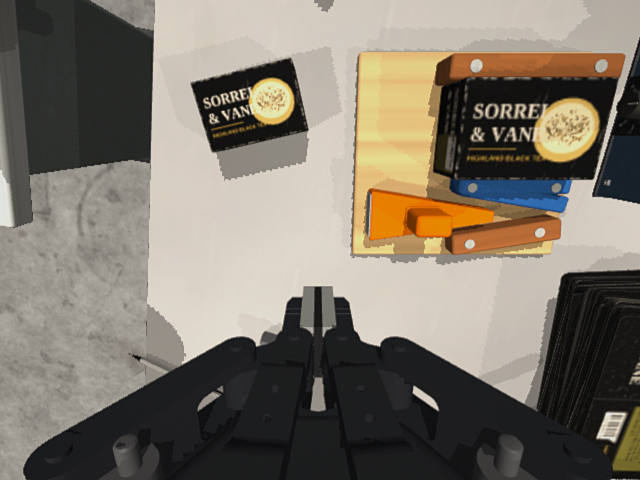

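The wedge lies in line at x = −32 mm, visible at (425,215), with the carton standing. I'll check how far the gripper linkage sticks out when closed.

Run:
```python
from h import *
z=np.load("w3.npz");d=z["d"]; M=np.array(cams.calibration("wrist")["tool_from_camera"])
p=pts("wrist",d,U,V,M); ok=(d>0)&(d<.25)&(V>270)
q=p[ok]
for a in range(-110,10,8):
    s=q[(q[:,2]*1000>=a)&(q[:,2]*1000<a+8)]*1000
    if len(s): print(a,len(s),"x",s[:,0].min().round(),s[:,0].max().round(),"y",s[:,1].min().round(),s[:,1].max().round())
```

```text
-102 3880 x 12.0 21.0 y -57.0 57.0
-94 15090 x 1.0 20.0 y -62.0 62.0
-86 12020 x -9.0 18.0 y -62.0 61.0
-78 10819 x -11.0 18.0 y -56.0 55.0
-70 5602 x -10.0 18.0 y -49.0 50.0
-62 6707 x -10.0 14.0 y -43.0 43.0
-54 3688 x -13.0 14.0 y -36.0 36.0
-46 1130 x -12.0 14.0 y -29.0 30.0
-38 872 x -12.0 11.0 y -14.0 14.0
-30 716 x 6.0 11.0 y -14.0 14.0
-22 595 x 6.0 11.0 y -14.0 14.0
-14 460 x 6.0 11.0 y -14.0 13.0
-6 65 x 6.0 11.0 y -8.0 7.0
```

move_arm(jaw=[0, 0, 0, 0, 0, 0, 0, 0], dp=[[0.1, 0, 2.5], [0, 0, 3.8], [0, 0, 3.8], [0, 0, 3.8], [0, 0, 3.4], [0, 0, 1.5], [0, 0, 0], [0, 0, 0]], turn=[[0, 0, 0], [0, 0, 0], [0, 0, 0], [0, 0, 0], [0, 0, 0], [0, 0, 0], [0, 0, 0], [0, 0, 0]])

```text
time_s: 9.3
position: [0.4725, -0.0779, 0.0199]
tool_rot: [[-0.176, 0.984, -0.001], [0.984, 0.176, 0.001], [0.001, -0.001, -1.0]]
ft_force: [0.3, -0.2, -0.2]
grip_width: 0.0001
gripper_force: 0.0
```

move_arm(jaw=[0, 0, 0], dp=[[0, 0, 0], [0, 0, 0], [0, 0, 0]], turn=[[0, 0, 0], [0, 0, 0], [0, 0, 0]])

```text
time_s: 9.55
position: [0.4728, -0.0782, 0.0215]
tool_rot: [[-0.175, 0.985, 0.002], [0.985, 0.175, -0.001], [-0.001, 0.002, -1.0]]
ft_force: [-0.3, 0.5, 0.4]
grip_width: -0.0001
gripper_force: 0.0
```

move_arm(jaw=[0, 0, 0, 0, 0, 0, 0, 0, 0, 0], dp=[[0, 0, 0.6], [0, 1.0, 0], [0, 1.0, 0], [0, 0.6, 0], [0, 0.3, 0], [0, 0.3, 0], [0, 0.3, 0], [0, 0.3, 0], [0, 0.3, 0], [0, 0.3, 0]], turn=[[0, 0, 0], [0, 0, 0], [0, 0, 0], [0, 0, 0], [0, 0, 0], [0, 0, 0], [0, 0, 0], [0, 0, 0], [0, 0, 0], [0, 0, 0]])

```text
time_s: 10.38
position: [0.5155, -0.0703, 0.0143]
tool_rot: [[-0.175, 0.985, -0.0], [0.985, 0.175, 0.0], [0.0, -0.0, -1.0]]
ft_force: [-0.7, 0.3, -0.4]
grip_width: -0.0005
gripper_force: 0.1
```

move_arm(jaw=[0, 0, 0, 0, 0, 0, 0, 0, 0, 0, 0], dp=[[0, 0.3, 0], [0, 0.3, 0], [0, 0.3, 0], [0, 0.3, 0], [0, 0.3, 0], [0, 0.3, 0], [0, 0.3, 0], [0, 0.3, 0], [0, 0.3, 0], [0, 0.3, 0], [0, 0, 0]], turn=[[0, 0, 0], [0, 0, 0], [0, 0, 0], [0, 0, 0], [0, 0, 0], [0, 0, 0], [0, 0, 0], [0, 0, 0], [0, 0, 0], [0, 0, 0], [0, 0, 0]])

```text
time_s: 11.3
position: [0.5455, -0.065, 0.0143]
tool_rot: [[-0.175, 0.985, 0.001], [0.985, 0.175, -0.0], [-0.0, 0.001, -1.0]]
ft_force: [0.6, -0.5, -0.5]
grip_width: -0.0001
gripper_force: 0.0
```

move_arm(jaw=[0, 0, 0, 0, 0, 0, 0, 0, 0, 0], dp=[[0, 0.2, 0], [0, 0.2, 0], [0, 0.2, 0], [0, 0.2, 0], [0, 0.2, 0], [0, 0.2, 0], [0, 0.2, 0], [0, 0.2, 0], [0, 0.1, 0], [0, 0, 0]], turn=[[0, 0, 0], [0, 0, 0], [0, 0, 0], [0, 0, 0], [0, 0, 0], [0, 0, 0], [0, 0, 0], [0, 0, 0], [0, 0, 0], [0, 0, 0]])

```text
time_s: 12.13
position: [0.5616, -0.062, 0.0142]
tool_rot: [[-0.175, 0.985, -0.0], [0.985, 0.175, 0.0], [0.0, -0.0, -1.0]]
ft_force: [-2.0, 0.1, -0.8]
grip_width: 0.0
gripper_force: 0.6
```

move_arm(jaw=[0, 0, 0, 0, 0], dp=[[0, 0.1, 0], [0, 0.1, 0], [0, 0.1, 0], [0, 0.1, 0], [0, 0, 0]], turn=[[0, 0, 0], [0, 0, 0], [0, 0, 0], [0, 0, 0], [0, 0, 0]])

```text
time_s: 12.55
position: [0.5658, -0.0614, 0.0143]
tool_rot: [[-0.175, 0.985, 0.0], [0.985, 0.175, -0.0], [-0.0, 0.0, -1.0]]
ft_force: [0.3, 0.2, -0.1]
grip_width: 0.0001
gripper_force: 0.6
```

move_arm(jaw=[0, 0, 0, 0], dp=[[0, 0.1, 0], [0, 0.1, 0], [0, 0, 0], [0, 0, 0]], turn=[[0, 0, 0], [0, 0, 0], [0, 0, 0], [0, 0, 0]])

```text
time_s: 12.88
position: [0.5667, -0.0611, 0.0142]
tool_rot: [[-0.175, 0.985, -0.002], [0.985, 0.175, 0.0], [0.0, -0.002, -1.0]]
ft_force: [-5.9, -1.5, 1.4]
grip_width: 0.0003
gripper_force: 3.1
```

move_arm(jaw=[0, 0, 0, 0], dp=[[0, 0.1, 0], [0, 0, 0], [0, 0, 0], [0, 0, 0]], turn=[[0, 0, 0], [0, 0, 0], [0, 0, 0], [0, 0, 0]])

```text
time_s: 13.22
position: [0.5668, -0.0609, 0.0141]
tool_rot: [[-0.175, 0.985, -0.004], [0.985, 0.175, 0.0], [0.001, -0.004, -1.0]]
ft_force: [-10.1, -1.6, 3.2]
grip_width: -0.0001
gripper_force: 5.2
```

move_arm(jaw=[0, 0, 0, 0], dp=[[0, 0.12, 0], [0, 0, 0], [0, 0, 0], [0, 0, 0]], turn=[[0, 0, 0], [0, 0, 0], [0, 0, 0], [0, 0, 0]])

```text
time_s: 13.55
position: [0.5668, -0.0608, 0.0138]
tool_rot: [[-0.175, 0.984, -0.007], [0.985, 0.175, 0.0], [0.002, -0.007, -1.0]]
ft_force: [-14.9, -4.4, 5.0]
grip_width: -0.0001
gripper_force: 7.7
```

move_arm(jaw=[0, 0, 0, 0], dp=[[0, 0.05, 0], [0, 0, 0], [0, 0, 0], [0, 0, 0]], turn=[[0, 0, 0], [0, 0, 0], [0, 0, 0], [0, 0, 0]])

```text
time_s: 13.88
position: [0.5668, -0.0608, 0.0139]
tool_rot: [[-0.175, 0.984, -0.008], [0.984, 0.175, 0.0], [0.002, -0.008, -1.0]]
ft_force: [-17.0, -4.1, 7.2]
grip_width: 0.0001
gripper_force: 8.9
```

move_arm(jaw=[0, 0, 0, 0, 0, 0, 0, 0, 0, 0, 0], dp=[[0, -0.3, 0], [0, -1, 0], [0, -2, 0], [0, -2, 0], [0, -2, -1], [0, -2, -4], [0, 0, -4], [0, 0, -4], [0, 0, -4], [0, 0, -2], [0, 0, 0]], turn=[[0, 0, 0], [0, 0, 0], [0, 0, 0], [0, 0, 0], [0, 0, 0], [0, 0, 0], [0, 0, 0], [0, 0, 0], [0, 0, 0], [0, 0, 0], [0, 0, 0]])

```text
time_s: 14.8
position: [0.4822, -0.0774, 0.2067]
tool_rot: [[-0.175, 0.984, 0.011], [0.985, 0.175, -0.004], [-0.006, 0.01, -1.0]]
ft_force: [0.2, -0.2, 0.6]
grip_width: 0.0001
gripper_force: 0.0
```

```bash
python3 wm.py w4
python3 - <<'E'
from h import *
im,d=cams.get_image("side"); cv2.imwrite("pics/side4.png",cv2.resize(im[200:320,270:490,::-1],None,fx=3,fy=3))
E
```

```text
[ 0.48223285 -0.07737969  0.20669707] 9.112460515319421e-05 14.8
0.03 2216 slot frame min/max [[-25.6, -38.0], [103.8, 131.4]] ((7.028995513916016, 24.487686157226562), (104.97653198242188, 203.95840454101562), 43.554054260253906)
0.066 401 slot frame min/max [[11.7, -8.1], [42.9, 11.5]] ((5.382040023803711, 20.763051986694336), (32.3427619934082, 92.03033447265625), 48.973716735839844)
```

View pics/w4.png

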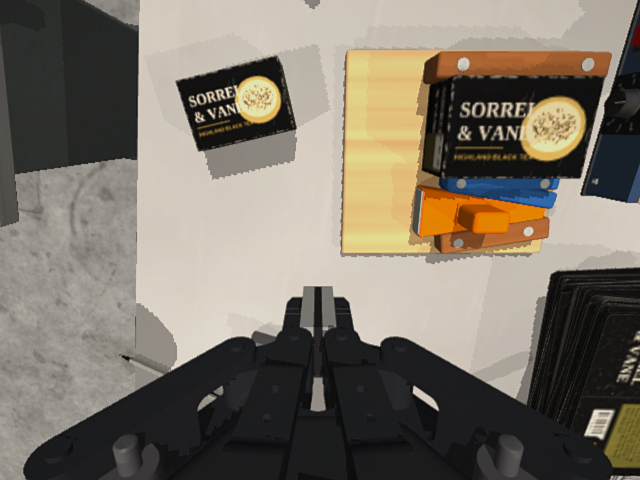

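View pics/side4.png

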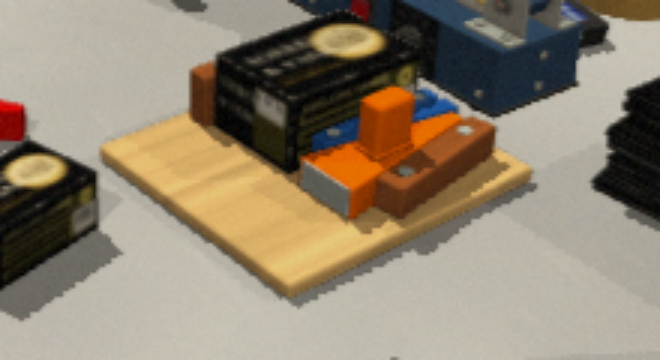

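The wedge is seated, with its block at about x = 28 mm in the slot at wrist-image (483,215). The carton stands tight between the jaw and the fence, and the arm is clear.

```bash
python3 -c "
from rig import ticket; print(ticket.close_job())"
```

```text
the job is handed in; nothing more can be done
None
```

I laid the orange wedge in the slot mouth, let go, and pushed it in with slow, steady pressure rather than taps until it locked. It held still under about 17 N with the carton standing tight against the fence. I didn't touch the grey wedge, and I handed the job in at about 15 s.

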